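# Gauge the soap bar, bring its jar to the front and hold the carousel

## Robot

A 7-joint arm with a two-finger parallel gripper is mounted at the origin on the work surface. World frame = base frame: x ahead of the robot, y to its left, z up, the work surface at z = 0. Lengths are in m, angles in degrees, forces in N, time in s.
With the tool pointing down it reaches from about 0.4 to 0.925 m from the base axis. Payload 4.1 kg.
Tool frame: the origin (TCP) lies at the very end of the fingers, on their centre line; the grasp point (between the pads) lies 19 mm behind it; z points along the fingers, y is the line along which they close (so a half turn about z gives the same grasp; the last joint's range is limited). The gripper opens to 85 mm and grips with 20 to 120 N. Pads are 22 mm wide; open, the fingers measure 114 mm over their backs; the gripper's body (76 mm by 85 mm) begins 54 mm behind the grasp point. The pads swing forward as they close: fully open they stand 13 mm farther back than shut.
Start: joints at [-72.594, 22.827, 2.584, 88.041, -1.071, 69.15, -2.905], TCP at [0.255, 0.598, 0.231] pointing down, gripper open.
Joint ranges: [-161.44, 161.44], [-28.35, 127.94], [-78.24, 83.42], [0, 140.83], [-78.03, 258.03], [13.02, 114.36], [-168.23, 168.23]. Speed limits (degrees/s): [147.25, 147.25, 180, 180, 180, 180, 180].

## Interface

Orientations are given as [roll, pitch, yaw] about the fixed x, y, z axes, in that order (R = Rz(yaw) Ry(pitch) Rx(roll)).
In Python, from bench import * gives the robot as it stands. Calls block until the motion is done:
- move_ptp(position, orientation): joint-space move of the TCP to a pose.
- move_straight(position, vel=0.15, rot=None): straight line of the TCP; rot=None keeps the orientation; vel is the mean speed in m/s.
- set_joints(angles): joint-space move.
- set_gripper(opening, grip_force=None): finger opening in m; grip_force is the grip in N (None keeps the last); returns when the fingers have stopped.
- sleep(seconds).
- ik(position, orientation): joint angles nearest the present ones, or None.
- sense(): the state.
- read_camera(name): name is "scene" or "top" or "wrist"; returns a dict with "img" (480x640x3 uint8, red, green, blue), "depth" (480x640 float32, m along the optical axis (not along the pixel's ray), 0 where there is no reading), "vfov" (degrees; the focal length in pixels is half the picture's height over the tangent of half this angle, whatever the lens; pixels are square), "cx", "cy" (the principal point, pixels), "k1" (the pictures are not rectified: a ray, as slopes to the right and down, at radius r is drawn at 1 + k1 r^2 times it, then the intrinsics apply), "world_to_cam" (4x4, takes a point from world to camera coordinates); the wrist camera has in their place "hand_eye" (4x4, takes a point from camera to tool coordinates, whose origin is the TCP and whose axes are the flange's). Camera axes: x right, y down, z forward; pixel columns grow to the right and rows downward; lengths in m; the calibration is good to about 2 mm. A picture is of the moment at which its call begins: read the wrist's pose just before it.
A pose or a line that the arm cannot do raises PlanningError and nothing moves.
- hand_in(): hands the job in; it is judged then, once.
The state is a dict: "time_s": time; "qpos": joint angles; "joint_velocities": joint speeds; "joint_efforts": joint torques, N m; "eef_pos": TCP position; "tool_rot": TCP orientation; "ft_force": force on the tool from outside, world axes, zero at the start; "moment": the same for the moment, N m; "width": finger opening in m; "finger_force": force on a finger pad.
Only numpy, scipy, OpenCV 4.12 (cv2) and the standard library are available. Lean on these libraries where they do the work, as an engineer would, in place of code of your own. Each camera call takes 0.05 s, during which the arm holds its last target. There are 200 camera calls.

## Task

Push the sprung height gauge down until its foot rests on the soap bar lying under it, to measure the bar. Then turn the carousel until the jar for that bar (blue for the thin 20 mm bar, yellow for the medium 34 mm, red for the thick 48 mm) faces front, its middle in line with the black arrow on the plinth; finish still holding the carousel there with the fingers, motionless against its return spring, so that I can drop the bar in, and leave the soap bars and the other things on the table where they are.

Things in the scene. Friction and masses are not known exactly. Their poses are not given: they have to be found in the camera images.
- gauge: height gauge, fixed to the table: 170 x 120 mm base plate 6 mm thick, on its +x side a grey column with a head, 142 mm tall in all, whose guide is on the gauge's axis, over its origin. Origin: at table level, straight under the slide rod. Stripes on the column mark foot heights of 20 mm (blue), 34 mm (yellow), 48 mm (red)
- gauge_plate (a point): point on top of the gauge's plate (6 mm above the table) straight under the foot; the bar to be measured lies here, its middle within 7 mm
- gauge_cap (a point): centre of the flat top of the black push cap (40 mm across, 18 mm high) on the gauge's vertical slide rod; 225 mm above the table when up, and it moves with the slide. Push it straight down
- gauge_slide (a joint): travel of the gauge's slide in m: 0 = up (where its spring holds it), grows as the cap is pushed down, stop at 0.058. The foot's underside is 66 mm above the plate at 0, so with the foot on a bar the bar's thickness = 0.066 - value. The spring takes 2 N to start and 70 N/m more: about 5.5 N at 0.046; it rises by itself when let go
- gauge_foot: round black foot of the gauge, 32 mm across, 8 mm thick, at the lower end of the slide rod; origin at the centre of its underside
- soap_thin: cream soap bar, 70 mm (its x) by 40 mm (its y), 20 mm thick; origin at the centre of its underside. If it is the one under the gauge, the blue jar is wanted. One of the three bars, drawn anew each time, lies on the gauge plate; the two others lie on a bamboo board (200 x 60 mm, 6 mm thick) between gauge and carousel, as bystanders
- soap_medium: cream soap bar, 70 mm (its x) by 40 mm (its y), 34 mm thick; origin at the centre of its underside. If it is the one under the gauge, the yellow jar is wanted. One of the three bars, drawn anew each time, lies on the gauge plate; the two others lie on a bamboo board (200 x 60 mm, 6 mm thick) between gauge and carousel, as bystanders
- soap_thick: cream soap bar, 70 mm (its x) by 40 mm (its y), 48 mm thick; origin at the centre of its underside. If it is the one under the gauge, the red jar is wanted. One of the three bars, drawn anew each time, lies on the gauge plate; the two others lie on a bamboo board (200 x 60 mm, 6 mm thick) between gauge and carousel, as bystanders
- plinth: fixed white round plinth, 310 mm across and 12 mm high, under the carousel; origin at table level on the carousel's vertical axis. Its -x axis is the front: a tab with a black arrow sticks out there, roughly towards the robot
- arrow_tip (a point): point at the rim of the plinth, 155 mm from the carousel's axis along the plinth's -x: the front direction runs from the axis through this point
- carousel: bamboo turntable, 280 mm across, carrying three open white ceramic jars (fixed to it; 72 mm across, rims 132 mm above the table, centres 100 mm from the axis, 120 degrees apart), a middle column and a small top disc (120 mm across, upper face 147 mm above the table) with a crank knob. Origin on the vertical axis 12 mm above the table; z up; the blue jar lies along its -x, the crank knob along its +x. It turns with the joint carousel_turn
- carousel_turn (a joint): turning angle of the carousel in rad, counter-clockwise seen from above is positive; 0 at the start, where a spring (0.1 N m per rad, some 7 N at the knob after half a turn) parks it and swings it back to whenever it is let go. Turns 3.6 rad either way to its stops
- crank_grip (a point): middle of the part of the crank knob to grasp: a black upright round knob, 22 mm across, from 150 to 200 mm above the table, 46 mm from the carousel's axis; this point lies 175 mm above the table. The knob spins freely on its own pin, so it can be carried round in a circle with the gripper's yaw unchanged
- jar_blue (a point): centre of the mouth of the jar with the blue rim and band, at the height of its rim
- jar_yellow (a point): centre of the mouth of the jar with the yellow rim and band, at the height of its rim
- jar_red (a point): centre of the mouth of the jar with the red rim and band, at the height of its rim
- canister: bystander: white ceramic canister with latch lid, 100 mm across, 132 mm high; origin at the centre of its underside
- peg_bowl: bystander: stainless steel bowl of clothes pegs, 140 mm across, 65 mm high; origin at the centre of its underside
- dustpan: bystander: blue plastic dustpan, about 320 x 210 mm, 55 mm high; origin at table level at the middle of its front lip, the handle along its -x
- brush: bystander: bamboo brush, 170 x 32 mm, 46 mm high; origin at the centre of its underside
- acrylic_box: bystander: clear acrylic box with sliding lid, 120 x 170 mm, 85 mm high; origin at the centre of its underside

How it is judged:
By the outcome, as a careful person would: the job done as asked, in the order asked, and still so for the second after the job is handed in, while the arm keeps its last pose, push and grip.
It also fails if it takes over 56 s, if anything falls off the work surface, if the arm or the gripper's body presses on something with over 40 N, if the wrist force passes 120 N, or if a joint passes its speed limit or range.

## Working session

There is one attempt and no reset: what is moved stays moved. The work goes in short steps, each a Python script; the robot and the scene stay as the last script left them, time stands still between calls to the robot, and variables do not carry over. Pictures are saved under pics/ and viewed, at most 10 in all, crops included, and the job is handed in when it is done.

```bash
mkdir -p pics; ls
cat > h.py <<'E'
from bench import *
import numpy as np, cv2
def snap(n,f):
    d=read_camera(n); cv2.imwrite(f'pics/{f}.png',d['img'][:,:,::-1]); np.savez(f'pics/{f}.npz',**{k:v for k,v in d.items()}); return d
def cam(d): 
    f=240/np.tan(np.radians(float(d['vfov']))/2); return f
def ray(d,u,v):
    f=cam(d); x=(u-d['cx'])/f; y=(v-d['cy'])/f; a,b=x,y
    for _ in range(20):
        s=1+d['k1']*(a*a+b*b); a,b=x/s,y/s
    return a,b
def px_z(d,u,v,z):
    "world point on pixel ray at height z"
    T=np.linalg.inv(d['world_to_cam']); a,b=ray(d,u,v)
    r=T[:3,:3]@np.array([a,b,1]); o=T[:3,3]; return o+r*(z-o[2])/r[2]
def px_d(d,u,v):
    T=np.linalg.inv(d['world_to_cam']); a,b=ray(d,u,v); D=d['depth'][int(round(v)),int(round(u))]
    return T[:3,:3]@(np.array([a,b,1])*D)+T[:3,3]
def proj(d,p):
    c=d['world_to_cam']@np.append(p,1); a,b=c[:2]/c[2]; s=1+d['k1']*(a*a+b*b); f=cam(d); return d['cx']+f*a*s,d['cy']+f*b*s
def load(f): return {k:v for k,v in np.load(f'pics/{f}.npz').items()}
E
python3 - <<'E'
from h import *
for n in('scene','top'):
    d=snap(n,n+'0'); print(np.linalg.inv(d['world_to_cam'])[:3,3],d['vfov'],d['k1'])
s=sense(); print(s)
E
```

```text
pics
[1.18420675 0.58302611 1.31881079] 51.2802317916299 -0.06012596792842458
[0.27475097 0.04971424 1.48135572] 54.98487460809737 -0.050857072219240934
{'time_s': 0.1, 'qpos': array([-72.59365532,  22.86942828,   2.58092755,  88.10574912,
        -1.07218887,  69.14938231,  -2.9033317 ]), 'joint_velocities': array([-0.02929345, -0.18040775, -0.08131705, -0.1558338 ,  0.09009105,
       -0.03572402, -0.02450499]), 'joint_efforts': array([ 3.80747821e-03, -4.76261723e+01,  1.37002677e+00, -2.54949778e+01,
        1.20231503e-02,  4.97396322e-03, -1.16008118e-05]), 'eef_pos': array([0.25455605, 0.59747747, 0.23035719]), 'tool_rot': array([-1.79899818e+02,  6.53147138e-03,  1.56928616e+02]), 'ft_force': array([-0.20302957, -0.55314967,  0.82942987]), 'moment': array([-0.00700128, -0.05361915,  0.02851899]), 'finger_force': 0.0, 'width': 0.0855433608709917}
```

View pics/scene0.png

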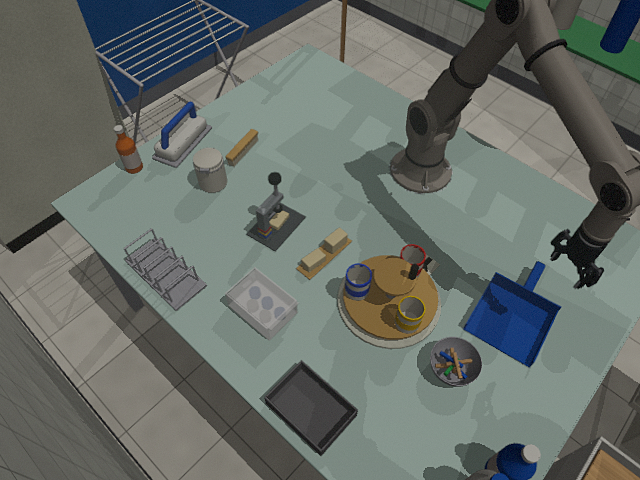

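View pics/top0.png

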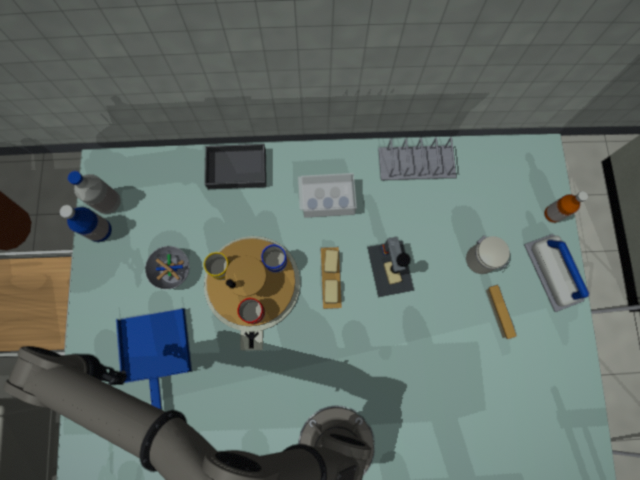

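The top view shows the carousel near (253,281) with the arrow tab at (252,340), the gauge near (392,268) with its cap at (403,260), and the bar board at (331,277). I'll enlarge the carousel and gauge areas.

Run:
```python
import cv2,numpy as np
t=cv2.imread('pics/top0.png'); s=cv2.imread('pics/scene0.png')
a=cv2.resize(t[230:355,195:305],None,fx=4,fy=4,interpolation=3)   # 440x500
b=cv2.resize(t[230:305,360:420],None,fx=5,fy=5,interpolation=3)  # 300x375
c=np.zeros((600,800,3),np.uint8); c[:500,:440]=a; c[:375,450:750]=b
cv2.imwrite('pics/crop1.png',c)
a=cv2.resize(s[160:280,240:360],None,fx=4,fy=4,interpolation=3)
cv2.imwrite('pics/crop2.png',cv2.resize(s[165:255,240:360],None,fx=6,fy=6,interpolation=3))
```

```text
(no output)
```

View pics/crop1.png

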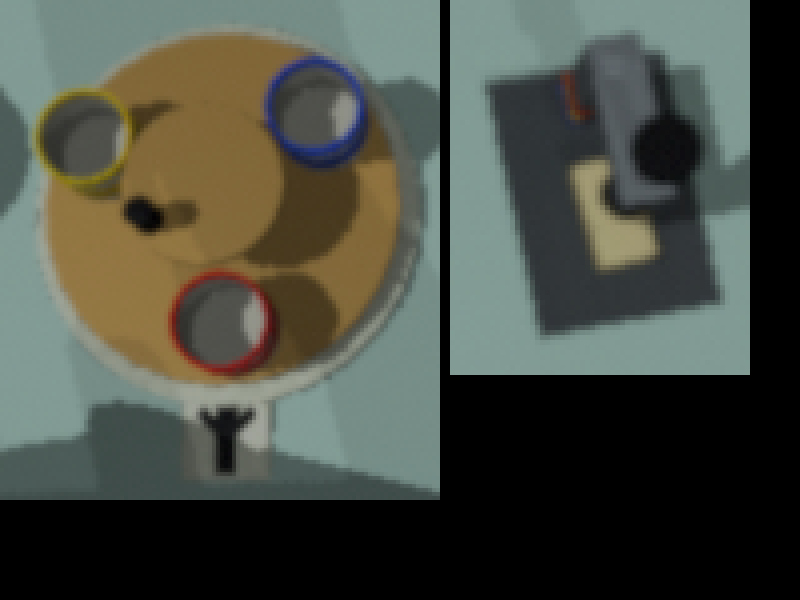

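View pics/crop2.png

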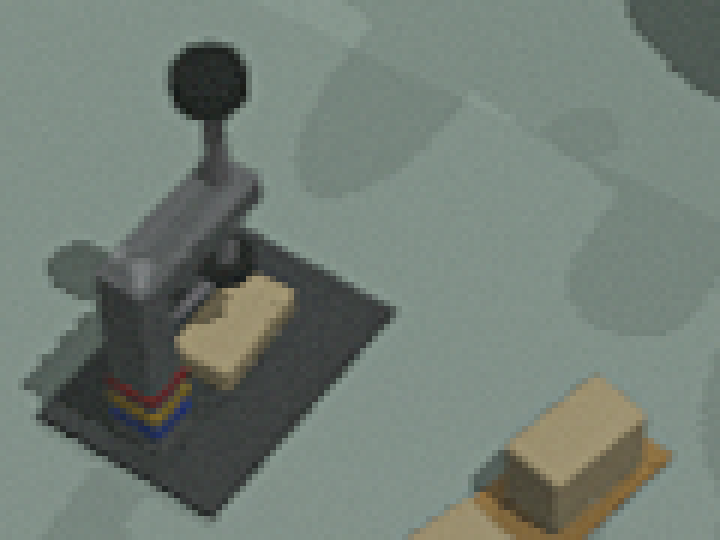

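The close-ups show yellow, blue and red rims centred at crop (84,137), (317,110) and (219,323). The arrow runs along crop x≈226, the knob is near (140,212), and the cap is at top pixel (403,259). The bar under the gauge looks thin. Next I turn these into positions.

Run:
```python
from h import *
from scipy.optimize import least_squares
np.set_printoptions(precision=4,suppress=True)
d=load('top0'); s=load('scene0')
P=lambda x,y:(195+x/4-.375,230+y/4-.375)
J={n:px_z(d,*P(*c),.132)[:2] for n,c in dict(yellow=(84,137),blue=(317,110),red=(219,323)).items()}
print(J); c=sum(J.values())/3
print('axis',c,{n:(np.linalg.norm(j-c),np.degrees(np.arctan2(*(j-c)[::-1]))) for n,j in J.items()})
a1=px_z(d,*P(226,412),.012)[:2]; a2=px_z(d,*P(226,472),.012)[:2]
print('arrow pts',a1,a2,np.degrees(np.arctan2(*(a1-c)[::-1])),np.degrees(np.arctan2(*(a2-c)[::-1])))
# depth segmentation
def cloud(d):
    v,u=np.mgrid[:480,:640]; f=cam(d); x=(u-d['cx'])/f;y=(v-d['cy'])/f;a,b=x,y
    for _ in range(20):
        q=1+d['k1']*(a*a+b*b);a,b=x/q,y/q
    T=np.linalg.inv(d['world_to_cam']); D=d['depth']
    return (np.stack([a*D,b*D,D],-1)@T[:3,:3].T+T[:3,3])
for n,D in(('top',d),('scene',s)):
    W=cloud(D); ok=D['depth']>0; rgb=D['img'].astype(int)
    cap0=px_z(d,403,259.2,.225)
    m=ok&(np.hypot(W[...,0]-cap0[0],W[...,1]-cap0[1])<.04)&(W[...,2]>.212)&(W[...,2]<.24); print(n,'cap',cap0,m.sum(),W[m].mean(0),W[m].min(0),W[m].max(0))
    m=ok&(np.hypot(W[...,0]-c[0],W[...,1]-c[1])<.08)&(W[...,2]>.155)&(W[...,2]<.22); p=W[m]; print('knob',m.sum(),p.mean(0),p.min(0),p.max(0))
    m=ok&(np.hypot(W[...,0]-c[0],W[...,1]-c[1])<.08)&(abs(W[...,2]-.147)<.006); p=W[m]
    print('disc',p.mean(0), cv2.minEnclosingCircle(p[:,:2].astype(np.float32)))
    m=ok&(np.hypot(W[...,0]-c[0],W[...,1]-c[1])<.2)&(abs(W[...,2]-.132)<.006)
    for nm,j in J.items():
        q=W[m&(np.hypot(W[...,0]-j[0],W[...,1]-j[1])<.05)][:,:2]
        r=least_squares(lambda o:np.hypot(*(q-o).T)-.034,j,loss='soft_l1',f_scale=.002).x; print(nm,len(q),r)
```

```text
{'yellow': array([0.5465, 0.3388]), 'blue': array([0.5604, 0.1648]), 'red': array([0.4048, 0.239 ])}
axis [0.5039 0.2475] {'yellow': (np.float64(0.10072573263815636), np.float64(64.99181442405822)), 'blue': (np.float64(0.10018105408191394), np.float64(-55.66181882548903)), 'red': (np.float64(0.09946044480543295), np.float64(-175.06237724279688))}
arrow pts [0.3466 0.2508] [0.3004 0.2512] 178.8008766153573 178.95787593093414
top cap [ 0.5209 -0.2022  0.225 ] 172 [ 0.5208 -0.2025  0.2268] [ 0.502  -0.2228  0.2125] [ 0.5414 -0.1842  0.2352]
knob 96 [0.486  0.2714 0.1835] [0.4553 0.1951 0.155 ] [0.5523 0.2941 0.208 ]
disc [0.5064 0.2458 0.1487] ((0.5086437463760376, 0.23850838840007782), 0.06980933248996735)
yellow 109 [0.5476 0.3394]
blue 105 [0.5641 0.1665]
red 101 [0.4063 0.2386]
scene cap [ 0.5209 -0.2022  0.225 ] 140 [ 0.5244 -0.1992  0.2238] [ 0.5007 -0.2229  0.212 ] [ 0.5434 -0.1822  0.232 ]
knob 113 [0.4848 0.2867 0.186 ] [0.47   0.2742 0.1561] [0.4918 0.2964 0.2053]
disc [0.512  0.2466 0.1473] ((0.5068519115447998, 0.246956005692482), 0.06180020421743393)
yellow 163 [0.5491 0.339 ]
blue 150 [0.5659 0.1663]
red 106 [0.4075 0.2377]
```

```bash
python3 - <<'E'
from h import *
np.set_printoptions(precision=4,suppress=True)
x,y=.522,-.201
set_gripper(0.0,40)
p=sense()['eef_pos']; move_straight([p[0],p[1],.33],vel=.25)
move_ptp([x,y,.30],[180,0,70]); move_straight([x,y,.235],vel=.15)
f0=sense()['ft_force'].copy(); print(sense()['time_s'],f0,sense()['eef_pos'])
z=.222; last=0
while z>.16:
    move_straight([x,y,z],vel=.06); sleep(.1); s=sense(); f=s['ft_force']-f0
    print(round(s['time_s'],2),s['eef_pos'],f)
    if f[2]>11: break
    z-= .01 if z>.19 else .003
snap('scene','press'); print(sense()['time_s'])
E
python3 -c "
import cv2
s=cv2.imread('pics/press.png');cv2.imwrite('pics/press_c.png',cv2.resize(s[150:260,230:360],None,fx=5,fy=5,interpolation=3))"
```

```text
4.95 [-0.354  -0.6569  1.6226] [ 0.5224 -0.2012  0.2355]
5.42 [ 0.522  -0.2009  0.2222] [ 0.1267  1.5939 -1.5062]
5.83 [ 0.522  -0.2009  0.212 ] [0.0498 1.3787 0.6468]
6.25 [ 0.522 -0.201  0.202] [0.615 0.52  0.685]
6.67 [ 0.5221 -0.2011  0.1922] [0.8259 0.4606 0.3132]
7.08 [ 0.5221 -0.2011  0.1823] [1.0717 0.2188 1.8459]
7.43 [ 0.5221 -0.2011  0.1792] [0.5212 0.3441 1.6116]
7.78 [ 0.5222 -0.2012  0.179 ] [-4.4394  4.6249 21.7062]
7.8333
```

View pics/press_c.png

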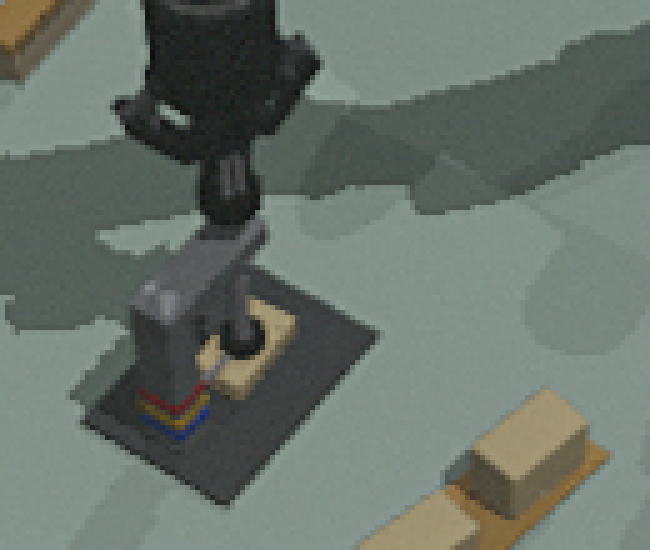

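The foot rests on the bar with the cap at 0.179 m, so the slide is at 0.046 and the bar is the thin one: the blue jar is wanted. Now I let the gauge rise and look at the carousel from near.

Run:
```python
from h import *
np.set_printoptions(precision=4,suppress=True)
x,y=.522,-.201
move_straight([x,y,.235],vel=.06); move_straight([x,y,.33],vel=.2); 
move_ptp([.44,.19,.48],[180,0,110]); set_gripper(.06,40); sleep(.3)
s=sense(); d=snap('wrist','w1'); print(d['hand_eye'],d['vfov'],s['eef_pos'],s['tool_rot'],s['time_s'])
from scipy.spatial.transform import Rotation as R
T=np.eye(4);T[:3,:3]=R.from_euler('xyz',s['tool_rot'],degrees=True).as_matrix();T[:3,3]=s['eef_pos']
d['world_to_cam']=np.linalg.inv(T@d['hand_eye']); np.savez('pics/w1.npz',**d)
```

```text
[[-0.0006 -0.9478 -0.3187  0.0807]
 [ 1.     -0.0002 -0.0013  0.0006]
 [ 0.0011 -0.3187  0.9478 -0.1429]
 [ 0.      0.      0.      1.    ]] 64.75508301545683 [0.44 0.19 0.48] [179.9961  -0.0025 110.0028] 12.0667
```

View pics/w1.png

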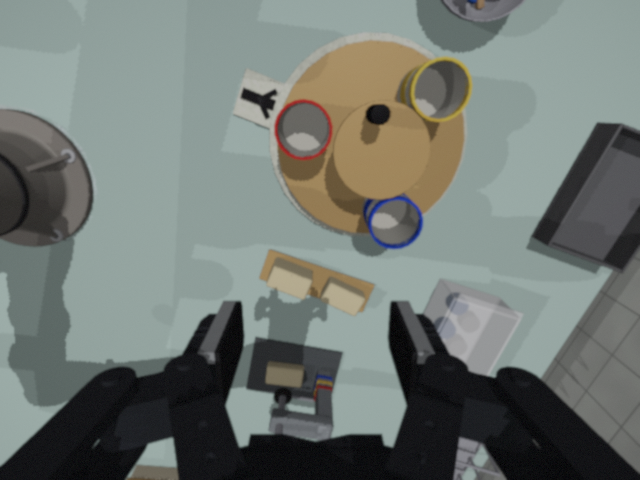

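The wrist view shows the rims at yellow (438,90), blue (394,221) and red (303,130). The knob top is at (378,112), and the arrow runs from (243,97) to (275,104).

Run:
```python
from h import *
from scipy.optimize import least_squares
np.set_printoptions(precision=4,suppress=True)
d=load('w1'); hsv=cv2.cvtColor(d['img'],cv2.COLOR_RGB2HSV)
C=dict(yellow=(438,90),blue=(394,221),red=(303,130)); J={}
for n,(u,v) in C.items():
    m=(hsv[...,1]>150)&(hsv[...,2]>60); h=hsv[...,0].astype(int)
    m&={'yellow':(h>22)&(h<35),'blue':(h>105)&(h<130),'red':(h<8)|(h>172)}[n]
    vv,uu=np.nonzero(m); k=np.hypot(uu-u,vv-v)<36; q=np.array([px_z(d,a,b,.132)[:2] for a,b in zip(uu[k],vv[k])])
    j0=px_z(d,u,v,.132)[:2]
    J[n]=least_squares(lambda o:np.hypot(*(q-o[:2]).T)-o[2],[*j0,.035],loss='soft_l1',f_scale=.001).x; print(n,len(q),j0,J[n])
J={n:np.array(j[:2]) for n,j in J.items()}
c=sum(J.values())/3; A=lambda p:np.degrees(np.arctan2(*(p-c)[::-1]))
print('axis',c,{n:(np.linalg.norm(j-c),A(j)) for n,j in J.items()})
k=px_z(d,378,112,.2)[:2]; print('knob',k,np.linalg.norm(k-c),A(k))
for p in((243,97),(275,104),(258,100)):
    a=px_z(d,*p,.012)[:2]; print('arrow',a,A(a))
i=d['img'][55:140,225:320]; cv2.imwrite('pics/arrow.png',cv2.resize(i[:,:,::-1],None,fx=6,fy=6,interpolation=3))
```

```text
yellow 251 [0.5433 0.3377] [0.5447 0.3385 0.0344]
blue 440 [0.5599 0.1692] [0.5614 0.1674 0.0344]
red 446 [0.4056 0.2387] [0.406  0.2385 0.0344]
axis [0.504  0.2481] {'yellow': (np.float64(0.09909085395841602), np.float64(65.76969494536236)), 'blue': (np.float64(0.099042255552788), np.float64(-54.59774291839724)), 'red': (np.float64(0.09851585749050075), np.float64(-174.38950117941843))}
knob [0.4752 0.2868] 0.04824732732585855 126.73995578687325
arrow [0.3028 0.2461] -179.41890403114087
arrow [0.3513 0.2532] 178.09864773471645
arrow [0.3253 0.2498] 179.46496735229707
```

View pics/arrow.png

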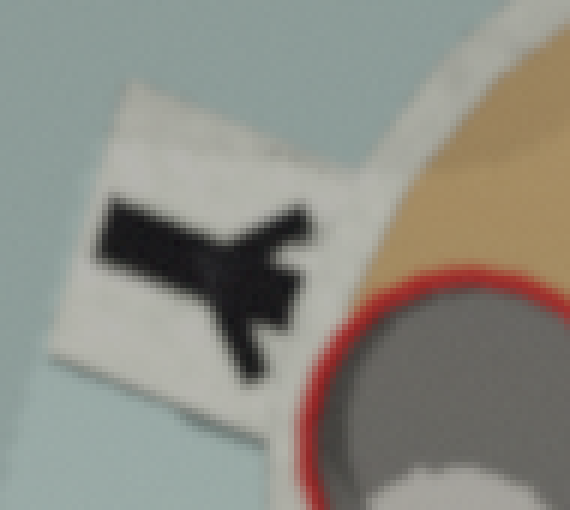

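The arrow shaft's tail is centred at crop (106,228) and the barb tips are at (305,225) and (250,378). The tab's outer corners are at (133,82) and (55,352). I'll compute the front direction from these.

Run:
```python
from h import *
np.set_printoptions(precision=4,suppress=True)
d=load('w1'); W=lambda x,y:px_z(d,225+x/6-.42,55+y/6-.42,.012)[:2]
c=np.array([.504,.2481]); A=lambda p:np.degrees(np.arctan2(*p[::-1]))%360
t=W(106,228); b=(W(305,225)+W(250,378))/2; e1,e2=W(133,82),W(55,352); e=(e1+e2)/2
print('tail',t,A(t-c),'barbs',b,A(b-c),'edge',e,A(e-c),'line',A(t-b),'edge normal',(A(e1-e2)-90)%360, 'tip',A(W(287,300)-c))
# plinth-rim circle from top camera: white/bamboo unreliable; ik check of carry
for yaw in (90,110,130,-70):
    for a in (125,60,-1):
        q=ik([*(np.array([.505,.248])+.046*np.array([np.cos(np.radians(a)),np.sin(np.radians(a))])),.157],[180,0,yaw]); print(yaw,a,q)
```

```text
tail [0.3    0.2517] 179.0008330014926 barbs [0.3457 0.2497] 179.42928380357725 edge [0.2965 0.2525] 178.7932730332298 line 177.5162618988598 edge normal 359.34849523082795 tip 178.91754488011912
90 125 [-73.8895  24.4993  49.7492 106.6831 -21.7142  58.809  -15.1696]
90 60 [-67.8761  29.0697  47.9666 100.6558 -24.3126  61.2279 -11.4929]
90 -1 [-64.1055  29.8676  49.2873 100.3165 -25.3993  61.6488  -6.1782]
110 125 [-74.2082  24.6756  50.2309 106.6894 -22.0127  58.8842   5.1062]
110 60 [-68.0156  29.1537  48.1909 100.6588 -24.4619  61.2697   8.6365]
110 -1 [-64.2028  29.9306  49.4473 100.3186 -25.5086  61.6812  13.9159]
130 125 [-74.5256  24.8557  50.7138 106.6956 -22.3151  58.9618  25.3854]
130 60 [-68.1502  29.2356  48.4079 100.6618 -24.6068  61.3107  28.762 ]
130 -1 [-64.2939  29.9901  49.5975 100.3206 -25.6113  61.7118  34.0044]
-70 125 [ -87.6129   44.2617   79.5898  106.9144  -46.6289   70.7907 -152.7988]
-70 60 [ -81.6416   53.1017   83.0334  100.9183  -54.2641   77.9385 -146.9512]
-70 -1 [ -76.9503   53.0397   82.7132  100.561   -54.1591   77.8874 -142.7576]
```

```bash
cat > carry.py <<'E'
from h import *
np.set_printoptions(precision=4,suppress=True)
C=np.array([.505,.248])
def K(a,r=.046): return C+r*np.array([np.cos(np.radians(a)),np.sin(np.radians(a))])
E
python3 - <<'E'
from carry import *
move_ptp([.477,.286,.28],[180,0,180]); move_straight([.477,.286,.157],vel=.12)
s=sense(); f0=s['ft_force']; print(s['time_s'],s['eef_pos'],f0)
set_gripper(0.0,60); s=sense(); print(s['time_s'],s['width'],s['finger_force'],s['ft_force']-f0)
for a in range(114,-2,-11):
    move_straight([*K(a),.157],vel=.07); s=sense(); print(a,round(s['time_s'],2),s['eef_pos'],s['ft_force']-f0,s['width'])
    if np.linalg.norm(s['ft_force']-f0)>35: print('STOP');break
E
```

```text
14.5 [0.4777 0.2863 0.1578] [ 0.1144 -0.8304 -0.6313]
14.9333 0.020335040682557447 58.63548159599304 [-1.5435  2.6083  5.6924]
114 15.22 [0.4884 0.2927 0.1578] [1.0804 5.7562 2.6717] 0.020741342525670725
103 15.5 [0.4967 0.2949 0.1577] [1.2685 5.5203 2.2112] 0.020444857808171027
92 15.78 [0.5056 0.2954 0.1577] [2.6793 5.3178 3.678 ] 0.020315486161491047
81 16.05 [0.5144 0.2943 0.1577] [1.9749 4.3438 4.3615] 0.020630737323133665
70 16.32 [0.5228 0.2915 0.1577] [3.1847 3.5669 4.1046] 0.020668215198564262
59 16.6 [0.5303 0.2872 0.1577] [2.8296 3.3362 6.2928] 0.020678567603185944
48 16.88 [0.5369 0.2818 0.1577] [2.2756 3.34   6.3668] 0.020206833932305907
37 17.15 [0.5424 0.275  0.1577] [1.3668 2.4825 7.6512] 0.02042782813563305
26 17.43 [0.5464 0.2674 0.1577] [-0.2359  1.3566  8.7648] 0.0206431447102698
15 17.7 [0.549  0.2593 0.1577] [-1.2833  3.2383  9.2171] 0.020727997250815453
4 17.98 [0.55   0.251  0.1577] [-3.0305  1.4224 10.1818] 0.020344141297630503
```

Run:
```python
from carry import *
from scipy.spatial.transform import Rotation as R
move_straight([*K(-1),.157],vel=.03); sleep(.4)
s=sense(); print(s['time_s'],s['eef_pos'],s['ft_force'],s['width'])
d=snap('wrist','w2'); T=np.eye(4);T[:3,:3]=R.from_euler('xyz',s['tool_rot'],degrees=True).as_matrix();T[:3,3]=s['eef_pos']
d['world_to_cam']=np.linalg.inv(T@d['hand_eye']); np.savez('pics/w2.npz',**d)
e=snap('top','t2'); snap('scene','s2')
c=np.hstack([cv2.resize(d['img'],(400,300)),cv2.resize(e['img'][230:335,190:330],(400,300),interpolation=3)])
cv2.imwrite('pics/c2.png',c[:,:,::-1])
```

```text
18.6583 [0.5501 0.249  0.1577] [-2.0083  4.7256  9.1393] 0.02067817012274634
```

View pics/c2.png

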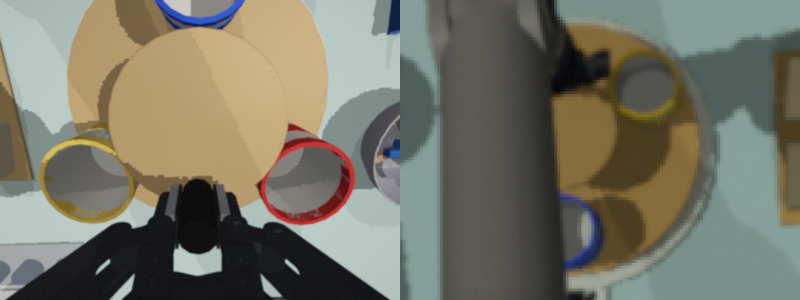

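The wrist view (half scale) shows blue ahead at about (200,8), yellow at (88,180) and red at (308,180). The top view has the blue jar at the front, partly hidden by the arm. I'll fit the rims to get the angle.

```bash
cat > chk.py <<'E'
from carry import *
from scipy.optimize import least_squares
def rims(d,c0=(.505,.248)):
    """one rigid fit: axis + angle of the blue jar from all rim pixels"""
    hsv=cv2.cvtColor(d['img'],cv2.COLOR_RGB2HSV); h=hsv[...,0].astype(int); Q=[];O=[]
    for n,off in(('blue',0),('yellow',120),('red',240)):
        m=(hsv[...,1]>150)&(hsv[...,2]>60)&{'yellow':(h>22)&(h<35),'blue':(h>105)&(h<130),'red':(h<8)|(h>172)}[n]
        vv,uu=np.nonzero(m)
        if len(uu)==0: continue
        q=np.array([px_z(d,a,b,.132)[:2] for a,b in zip(uu,vv)])
        j=np.array(c0)+.1*np.array([np.cos(np.radians(chk0+off)),np.sin(np.radians(chk0+off))])
        r=np.hypot(*(q-j).T); q=q[(r>.026)&(r<.043)]; Q+=list(q);O+=[off]*len(q)
    Q=np.array(Q);O=np.array(O)
    def res(p):
        a=np.radians(p[2]+O); return np.hypot(Q[:,0]-p[0]-.1*np.cos(a),Q[:,1]-p[1]-.1*np.sin(a))-.0344
    r=least_squares(res,[*c0,chk0],loss='soft_l1',f_scale=.001,x_scale=[.01,.01,5]); return r.x,len(Q),[(o,(O==o).sum()) for o in(0,120,240)],np.median(abs(res(r.x)))
E
python3 - <<'E'
import chk; from chk import *
for f,a in(('w1',-55),('top0',-55),('scene0',-55),('w2',180),('t2',180),('s2',180)):
    chk.chk0=a; print(f,rims(load(f)))
E
```

```text
w1 (array([  0.5043,   0.2482, -54.3696]), 1083, [(0, np.int64(403)), (120, np.int64(234)), (240, np.int64(446))], np.float64(0.0009066887210783664))
top0 (array([  0.5049,   0.247 , -54.4451]), 284, [(0, np.int64(64)), (120, np.int64(112)), (240, np.int64(108))], np.float64(0.0011634246124607311))
scene0 (array([  0.507 ,   0.2486, -54.2673]), 339, [(0, np.int64(116)), (120, np.int64(138)), (240, np.int64(85))], np.float64(0.0012981991452618788))
w2 (array([  0.5046,   0.2477, 179.4702]), 8671, [(0, np.int64(1951)), (120, np.int64(2105)), (240, np.int64(4615))], np.float64(0.0015107282015398155))
t2 (array([  0.5034,   0.2476, 179.8378]), 168, [(0, np.int64(37)), (120, np.int64(131)), (240, np.int64(0))], np.float64(0.0015330116443318283))
s2 (array([  0.5076,   0.2492, 179.4077]), 340, [(0, np.int64(89)), (120, np.int64(77)), (240, np.int64(174))], np.float64(0.0017244957244628815))
```

Run:
```python
import chk; from chk import *
from scipy.spatial.transform import Rotation as R
p=K(-1); move_straight([p[0],p[1]-.0007,.157],vel=.02); sleep(1.0)
chk.chk0=180
for i in range(2):
    s=sense(); d=snap('wrist',f'w3{i}'); T=np.eye(4);T[:3,:3]=R.from_euler('xyz',s['tool_rot'],degrees=True).as_matrix();T[:3,3]=s['eef_pos']
    d['world_to_cam']=np.linalg.inv(T@d['hand_eye'])
    print(s['time_s'],s['eef_pos'],s['ft_force'],s['finger_force'],abs(s['joint_velocities']).max(),rims(d)[0],rims(snap('scene',f's3{i}'))[0]); sleep(.7)
```

```text
20.0583 [0.55   0.2486 0.1577] [-2.0457  5.0897  9.0334] 60.082159638404846 0.07055631466182355 [  0.5043   0.2478 178.9047] [  0.507    0.2488 178.7254]
20.8583 [0.5501 0.2486 0.1577] [-1.9724  3.8697  9.2278] 60.081873536109924 0.1049581498432945 [  0.5054   0.2481 178.8591] [  0.5072   0.2487 178.8701]
```

Run:
```python
import cv2,numpy as np
a=cv2.imread('pics/scene0.png');b=cv2.imread('pics/s31.png')
cv2.imwrite('pics/c3.png',np.hstack([cv2.resize(x[160:400,180:500],(400,300)) for x in(a,b)]))
```

```text
(no output)
```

View pics/c3.png

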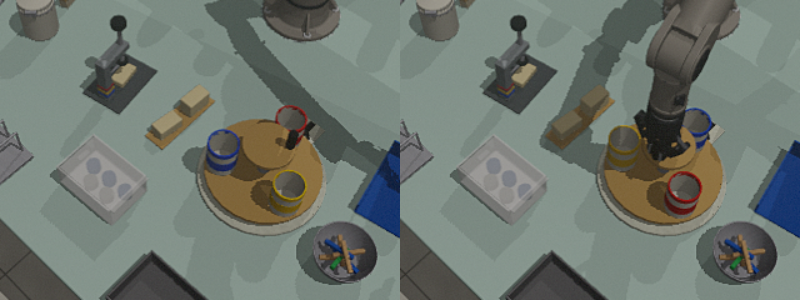

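The before and after views show the gauge back up, the bars and bystanders unmoved, and the blue jar at the front arrow. The blue jar measures 178.9°, against the front at about 179°, and it is steady.

```bash
python3 -c "
from bench import *
print(hand_in())"
```

```text
the job is handed in; nothing more can be done
None
```

The gauge measured the thin 20 mm bar, so I turned the blue jar to the front arrow (within about half a degree by camera), and the job is handed in with the fingers still gripping the knob, steady against the spring.

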